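# Put three control devices back into their own fixture trays

## Task

The three control devices on the raised wooden board are each in the wrong tray. Move every device into the tray made for its shape (the breaker into the narrow tray, the contactor into the wide one, the long module into the long one), standing upright and flat on the tray floor and turned to fit, parking one on the rubber pad or another free spot while you swap them. Leave the relay, the gland and the plug that lie between the trays where they are.

Things in the scene. Friction and masses are not known exactly. Their poses are not given: they have to be found in the camera images.
- breaker: Loose. Circuit breaker, pale grey: thin upright slab with stepped top and small toggle, 18 mm (its x) x 84 mm (its y) x 66 mm high, 0.11 kg. Above 44 mm only the middle 44 mm is left (18 mm thick, to 56 mm), then an 8 mm toggle. Origin: centre of underside, z up. Grip across x at its middle, 30 to 50 mm above its underside. Starts in the wide tray, on its floor.
- contactor: Loose. Light grey contactor block with stepped screw terminals, 75 mm (its x) x 45 mm (its y) x 66 mm high, 0.22 kg. Origin: centre of underside, z up. Sides upright, full 45 mm apart up to about 60 mm height at mid-length: grip there across y. Starts in the long tray, on its floor.
- module: Loose. Plain block-shaped controller module, black with a pale and teal top face, standing upright: 100 mm (its x) x 41 mm (its y) x 69 mm high; about 0.24 kg. Origin: centre of its underside, z up. Grip across its 41 mm (y), at its middle. Too wide for the narrow tray: it starts standing on that tray's rims, its underside 14 mm above the board.
- narrow_tray: Fixed. Grey open tray, inside 98 (its x) x 32 mm (its y), floor 4 mm thick, walls 6 mm thick, rims 14 mm above its underside; a 12 mm screw ear, 22 mm wide, at each x end. Origin: centre of underside, on the work board (top at z = 0.085); z up. The breaker belongs in it, its 84 mm length (breaker y) along tray x, either way round.
- wide_tray: Fixed. Grey open tray for the contactor: inside 89 mm (its x) x 59 mm (its y); floor, walls, rims, ears and origin as for the narrow tray. The contactor belongs in it with its 75 mm length (contactor x) along tray x, either way round. Left of the board (y over 0.15) stands fixed equipment up to 0.23 m high, right of it (y under -0.18) up to 0.10 m: keep clear.
- long_tray: Fixed. Grey open tray for the module: inside 114 mm (its x) x 55 mm (its y); floor, walls, rims, ears and origin as for the narrow tray. The module belongs in it with its 100 mm length (module x) along tray x, either way round.
- pad: Fixed. Flat black rubber pad, 120 mm (its x) x 70 mm (its y) x 3 mm, empty: a free spot to park a device upright. Origin: centre of underside, on the board (z = 0.085). The three trays and the pad form two rows of two, about 155 mm apart in x and 150 mm in y, in any arrangement, their x axes within 10 degrees of world x.
- relay: Loose bystander, to be left alone. Small pale plug-in relay, 21 x 27 x 32 mm high, standing on the board near its front edge, midway between left and right trays. Origin: centre of its underside.
- gland: Loose bystander, to be left alone. Small pale plastic cable gland, 20 x 23 x 30 mm high, standing at the middle of the board between the four places. Origin: centre of its underside.
- plug: Loose bystander, to be left alone. Small green connector plug, 15 x 40 x 16 mm high, lying near the back edge of the board, midway between left and right trays. Origin: centre of its underside.
Things that resemble listed ones, but are neither listed nor needed, are in the scene too. Leave any orange look-alike of the breaker alone.

How it is judged:
At the end, for the whole second after the job is handed in: Breaker in the narrow tray, contactor in the wide tray, module in the long tray: each flat on the tray floor (within 3.5 mm), within 14 mm of the tray's centre, upright within 0.1 rad, lengthwise within 0.3 rad, at rest. Relay, gland and plug within 15 mm of their starts (horizontal distance between breaker and narrow_tray below 0.014 m and z of breaker in the frame of narrow_tray between 0 and 0.0075 m and angle between each of breaker, contactor, module's own z axis and vertical below 0.1 rad and angle between the y axis of breaker and the x axis of narrow_tray, either way round below 0.3 rad and linear speed of each of breaker, contactor, module below 0.02 m/s and horizontal distance between contactor and wide_tray below 0.014 m and z of contactor in the frame of wide_tray between 0 and 0.0075 m and angle between the x axis of contactor and the x axis of wide_tray, either way round below 0.3 rad and horizontal distance between module and long_tray below 0.014 m and z of module in the frame of long_tray between 0 and 0.0075 m and angle between the x axis of module and the x axis of long_tray, either way round below 0.3 rad and distance of each of relay, gland, plug from where it was at the start of the episode below 0.015 m); the robot touches nothing.
It fails at once if the relay is pushed out of its place (distance of relay from where it was at the start of the episode above 0.015 m).
It fails at once if the gland is pushed out of its place (distance of gland from where it was at the start of the episode above 0.015 m).
It fails at once if the plug is pushed out of its place (distance of plug from where it was at the start of the episode above 0.015 m).
It also fails if it takes over 109 s, if anything falls off the work surface, if the arm or the gripper's body presses on something with over 40 N, if the wrist force passes 120 N, or if a joint passes its speed limit or range.

## Robot

A 7-joint arm with a two-finger parallel gripper is mounted at the origin on a cart in front of the work surface, level with it; the furniture and walls round the work are solid. World frame = base frame: x ahead of the robot, y to its left, z up, the work surface at z = 0. Lengths are in m, angles in rad, forces in N, time in s.
With the tool pointing down it reaches from about 0.4 to 0.875 m from the base axis. Payload 19.3 kg.
Tool frame: the origin (TCP) lies on the centre line of the jaws, within the pads' length; the fingertips stand 8 mm ahead of it and the grasp point (between the pads) lies 11 mm behind it; z points along the fingers, y is the line along which they close (so a half turn about z gives the same grasp; the last joint's range is limited). The gripper opens to 85 mm and grips with 20 to 120 N. Pads are 22 mm wide; open, the fingers measure 114 mm over their backs; the gripper's body (76 mm by 85 mm) begins 54 mm behind the grasp point. The pads swing forward as they close: fully open they stand 13 mm farther back than shut.
Start: joints at [-1.309, 0.521, -0.036, 1.599, 0.021, 1.021, -0.113], TCP at [0.204, 0.591, 0.239] pointing down, gripper open.
Joint ranges: [-2.91, 2.91], [-0.3, 2.13], [-1.5, 1.42], [0.17, 2.43], [-1.26, 4.41], [0.16, 1.93], [-2.52, 2.52]. Speed limits (rad/s): [1.89, 1.89, 2.39, 2.39, 3.01, 3.01, 3.01].

## Interface

Orientations are given as [roll, pitch, yaw] about the fixed x, y, z axes, in that order (R = Rz(yaw) Ry(pitch) Rx(roll)).
In Python, from workcell import status, grab_frame, camera_params, bot, search_frame, silhouettes gives the robot as it stands.
- The arm moves only by the shell command python3 -m creep 'ROWS' [FORCE]. ROWS is JSON, a list of rows, each a list of 5 numbers: the shift along the tool's x, y, z in units of 60 mm (1.0 is 60 mm), then the turn about the tool's z in units of 8 degrees (1.0 is 8 degrees), then the opening, from 0 (shut) to 1 (fully open). In form: [[x, y, z, twist, hand], ...]. A call has 1 to 5 rows; each row is the pose to reach, as a shift and turn from the pose commanded when the call began, along the tool's axes at that moment; what a row does not reach only later rows make up. A row lasts 1/8 s, in which the tool goes at most 62.5 mm and 10.7 degrees, less where a joint would pass 70% of its speed; a pose out of reach is approached as far as the arm can. A call with a gripper value outside its range is refused whole. The fingers move at their own pace and stop on an object; FORCE is the grip in N (left out, the last holds). Time passes only in rows, so rows that repeat a pose let the fingers close. It gives the time, the measured TCP pose, the force, the opening and the grip force at its end, in the units of the state.
- status.observe(): the state, without advancing time (a new reading comes with each control period).
- grab_frame(name): name is "scene" or "side" or "wrist"; returns the picture (420x560x3 uint8, blue, green, red); there is no depth.
- camera_params(name): a dict with "K" (3x3 intrinsics, pixels), "rvec" (rotation vector, rad) and "tvec" (3), from world to camera coordinates, as OpenCV has them; the wrist camera has in their place "tool_from_camera" (4x4, takes a point from camera to tool coordinates, whose origin is the TCP and whose axes are the flange's). Camera axes: x right, y down, z forward; pixel columns grow to the right and rows downward; lengths in m; the calibration is good to about 2 mm. A picture is of the moment at which its call begins: read the wrist's pose just before it. camera_params takes no time and is no camera call.
- bot.job_done(): hands the job in; it is judged then, once.
Trained networks look in the newest picture that a camera, given by its name, has taken for a name from the list of things; names that differ only in an ending like _2 or _b are one class to them, and where a whole thing is asked for, a point or a joint stands for the part that bears it (a point fixed in the world has none). Each returns a list of dicts, best first, with "p" (0 to 1); they miss things now and then, are a little off and sometimes report something else, mostly with a low value. They report only what shows in the picture. A call takes as long as a camera call. They do not tell look-alikes from the thing itself.
- search_frame(camera, name): "extent" ([left, top, right, bottom] as shares, 0 to 1, of the picture: columns of its width, rows of its height, round what is visible of it).
- silhouettes(camera, name): "mask" (420x560 bool, what is visible of it) and "extent" ([left, top, right, bottom] as shares, 0 to 1, of the picture: columns of its width, rows of its height, round what is visible of it).
The state is a dict: "clock": time; "qpos": joint angles; "qd": joint speeds; "joint_efforts": joint torques, N m; "position": TCP position; "tool_rot": TCP orientation; "force": force on the tool from outside, world axes, zero at the start; "moment": the same for the moment, N m; "grip_width": finger opening in m; "finger_force": force on a finger pad.
Only numpy, scipy, OpenCV 4.12 (cv2) and the standard library are available. Lean on these libraries where they do the work, as an engineer would, in place of code of your own. Each camera call takes 0.05 s, during which the arm holds its last target. There are 200 camera calls.

## Working session

There is one attempt and no reset: what is moved stays moved. The work goes in short steps, Python scripts to look and compute and a shell command to move; the robot and the scene stay as the last step left them, time stands still between calls to the robot, and variables do not carry over. Pictures are saved under pics/ and viewed, at most 14 in all, crops included, and the job is handed in when it is done.

```bash
ls; mkdir -p pics; python3 - <<'E'
from workcell import status, grab_frame, camera_params
import cv2,numpy as np
s=status.observe(); print(s['clock'],s['position'],s['tool_rot'],s['grip_width'])
for n in ['scene','side','wrist']:
    im=grab_frame(n); cv2.imwrite(f'pics/{n}0.png',im)
    print(n,camera_params(n))
E
```

```text
pics
0.0 [0.20353716 0.5905882  0.23873611] [-3.14044676e+00  1.09113845e-04  2.80980374e+00] 0.0853286569629181
scene {'K': array([[530.44658987,   0.        , 284.00374606],
       [  0.        , 530.44658987, 203.61069428],
       [  0.        ,   0.        ,   1.        ]]), 'rvec': array([ 1.15349875, -2.04373837,  1.20999086]), 'tvec': array([0.32099741, 0.35897101, 0.53369412])}
side {'K': array([[468.75251326,   0.        , 279.97414494],
       [  0.        , 468.75251326, 212.85699528],
       [  0.        ,   0.        ,   1.        ]]), 'rvec': array([ 2.10345407,  0.02461276, -0.04803105]), 'tvec': array([-0.60083739,  0.10779575,  0.94582022])}
wrist {'K': array([[291.50060129,   0.        , 277.26060835],
       [  0.        , 291.50060129, 208.44411842],
       [  0.        ,   0.        ,   1.        ]]), 'tool_from_camera': array([[-1.49080369e-04, -9.64016311e-01, -2.65843055e-01,
         6.70005276e-02],
       [ 9.99999936e-01, -5.69342049e-05, -3.54325064e-04,
        -1.16238823e-03],
       [ 3.26439578e-04, -2.65843090e-01,  9.64016258e-01,
        -1.34434236e-01],
       [ 0.00000000e+00,  0.00000000e+00,  0.00000000e+00,
         1.00000000e+00]])}
```

View pics/scene0.png

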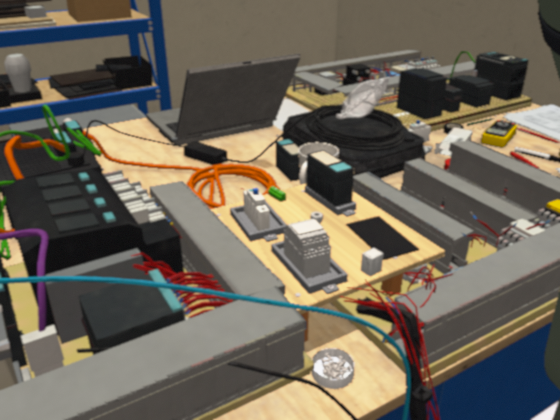

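View pics/side0.png

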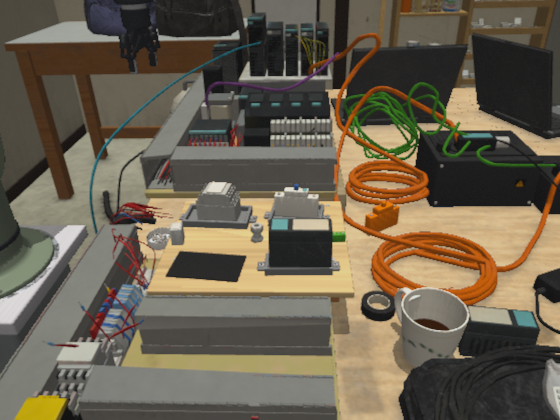

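The scene view shows the contactor (308,247), breaker (257,212), module (328,178), pad (383,237), relay (372,261), gland (317,217) and plug (277,193). The look-alikes are off the board: an orange breaker at side (382,215), and dark modules at scene (288,158) and side (500,325). I'll get rough positions from the networks.

```bash
cat > h.py <<'E'
import numpy as np, cv2
from scipy.spatial.transform import Rotation as R
from scipy.optimize import minimize
from workcell import status, grab_frame, camera_params, search_frame, silhouettes
def cam(n, s=None):
    """K, Rcw, tcw (world->camera)"""
    p=camera_params(n)
    if n!='wrist': return p['K'],cv2.Rodrigues(p['rvec'])[0],p['tvec']
    T=np.eye(4); T[:3,:3]=R.from_euler('xyz',s['tool_rot']).as_matrix(); T[:3,3]=s['position']
    M=np.linalg.inv(T@p['tool_from_camera']); return p['K'],M[:3,:3],M[:3,3]
def ray(c,uv,z):
    K,Rm,t=c; o=-Rm.T@t; d=Rm.T@np.linalg.inv(K)@np.array([uv[0],uv[1],1.]); return o+d*(z-o[2])/d[2]
def proj(c,P):
    K,Rm,t=c; return cv2.projectPoints(np.asarray(P,float),cv2.Rodrigues(Rm)[0],t,K,None)[0].reshape(-1,2)
def px(e): return np.array(e)*[560,420,560,420]
E
python3 - <<'E'
from h import *
for n in ['scene','side']:
    grab_frame(n); c=cam(n)
    for o in ['breaker','contactor','module','narrow_tray','wide_tray','long_tray','pad','relay','gland','plug']:
        for d in search_frame(n,o)[:2]:
            e=px(d['extent']); 
            print(n,o,round(d['p'],2),e.round(),ray(c,((e[0]+e[2])/2,(e[1]+e[3])/2),.085+(.033 if o in('breaker','contactor','module') else .005)).round(3)[:2])
E
```

```text
scene breaker 0.7 [243. 188. 270. 231.] [0.623 0.053]
scene contactor 0.82 [283. 219. 330. 279.] [0.476 0.047]
scene module 0.86 [308. 151. 356. 206.] [ 0.656 -0.131]
scene narrow_tray 0.8 [307. 186. 354. 217.] [ 0.624 -0.106]
scene wide_tray 0.97 [231. 204. 288. 240.] [0.626 0.047]
scene long_tray 0.94 [273. 241. 350. 294.] [0.465 0.044]
scene long_tray 0.37 [284. 216. 331. 278.] [0.515 0.018]
scene relay 0.82 [363. 247. 382. 278.] [ 0.426 -0.045]
scene gland 0.4 [315. 213. 322. 223.] [ 0.584 -0.05 ]
scene plug 0.67 [230. 205. 284. 242.] [0.623 0.054]
scene plug 0.64 [268. 187. 284. 202.] [ 0.701 -0.031]
side breaker 0.97 [364. 200. 401. 230.] [0.791 0.001]
side breaker 0.72 [271. 183. 321. 220.] [0.633 0.053]
side contactor 0.7 [196. 182. 244. 219.] [0.485 0.058]
side module 0.94 [267. 214. 332. 265.] [ 0.64  -0.078]
side module 0.63 [334. 233. 342. 242.] [ 0.705 -0.073]
side wide_tray 0.63 [263. 204. 321. 222.] [0.626 0.056]
side long_tray 0.9 [182. 199. 254. 230.] [0.479 0.052]
side pad 0.67 [166. 253. 243. 285.] [ 0.484 -0.124]
side relay 0.79 [168. 220. 180. 244.] [ 0.407 -0.012]
side gland 0.56 [248. 225. 261. 241.] [ 0.558 -0.017]
side gland 0.46 [270. 183. 319. 220.] [0.63  0.101]
side plug 0.62 [170. 220. 182. 246.] [ 0.411 -0.015]
side plug 0.4 [332. 229. 344. 244.] [ 0.709 -0.026]
```

```bash
python3 -m creep '[[0,0,-1,0,1],[0,0,-2,0,1],[-0.7,-0.7,-2,-1,1],[-1.4,-1.4,-2,-1.7,1],[-2.1,-2.1,-2,-2.4,1]]' 60
```

```text
clock: 1.88
position: [0.2823, 0.4289, 0.3594]
tool_rot: [3.141, 0.0, -3.135]
force: [0.9, 0.5, 0.1]
grip_width: 0.0854
finger_force: 0.0
```

```bash
python3 -m creep '[[-0.4,-0.9,0,0,1],[-0.9,-1.8,0,0,1],[-1.4,-2.7,0,0,1],[-1.9,-3.6,0,0,1],[-2.4,-4.5,0,0,1]]' && python3 -m creep '[[-0.4,-0.9,0,0,1],[-0.9,-1.8,0.2,0,1],[-1.4,-2.7,0.4,0,1],[-1.6,-3.1,0.4,0,1],[-1.6,-3.1,0.4,0,1]]'
python3 - <<'E'
from h import *
s=status.observe(); im=grab_frame('wrist'); cv2.imwrite('pics/w1.png',im)
print(s['clock'],s['position'],s['tool_rot'])
import pickle; M={}
c=cam('wrist',s)
for o in ['breaker','contactor','module','narrow_tray','wide_tray','long_tray','pad','relay','gland','plug']:
    M[o]=silhouettes('wrist',o)
    for d in M[o][:2]:
        e=px(d['extent']); print(o,round(d['p'],2),e.round(),ray(c,((e[0]+e[2])/2,(e[1]+e[3])/2),.09).round(3)[:2])
pickle.dump((s,M),open('w1.pkl','wb'))
E
```

```text
clock: 2.5
position: [0.4272, 0.1593, 0.3597]
tool_rot: [3.141, 0.001, -3.138]
force: [1.3, 1.2, 0.4]
grip_width: 0.0852
finger_force: 0.0
clock: 3.12
position: [0.5235, -0.0264, 0.335]
tool_rot: [-3.141, -0.0, -3.142]
force: [-0.4, 0.0, 0.3]
grip_width: 0.0856
finger_force: 0.0
3.125 [ 0.52349595 -0.02644457  0.33502103] [-3.14079396e+00 -3.68865746e-04 -3.14156186e+00]
breaker 0.76 [320. 232. 351. 301.] [0.646 0.055]
breaker 0.74 [351. 316. 376. 344.] [0.753 0.103]
contactor 0.59 [307. 117. 367. 187.] [0.485 0.049]
module 0.86 [189. 233. 232. 329.] [ 0.669 -0.125]
narrow_tray 0.73 [199. 215. 237. 296.] [ 0.629 -0.111]
narrow_tray 0.53 [298. 213. 361. 297.] [0.629 0.046]
wide_tray 0.86 [299. 214. 363. 295.] [0.628 0.047]
long_tray 0.88 [304.  89. 369. 206.] [0.48  0.047]
long_tray 0.24 [258.  84. 285. 106.] [ 0.417 -0.035]
pad 0.78 [184. 100. 244. 202.] [ 0.484 -0.109]
pad 0.48 [311. 118. 367. 186.] [0.485 0.051]
relay 0.93 [257.  86. 285. 108.] [ 0.419 -0.036]
gland 0.57 [269. 202. 284. 223.] [ 0.566 -0.029]
plug 0.75 [268. 288. 277. 317.] [ 0.705 -0.035]
plug 0.49 [321. 231. 349. 302.] [0.646 0.055]
```

View pics/w1.png

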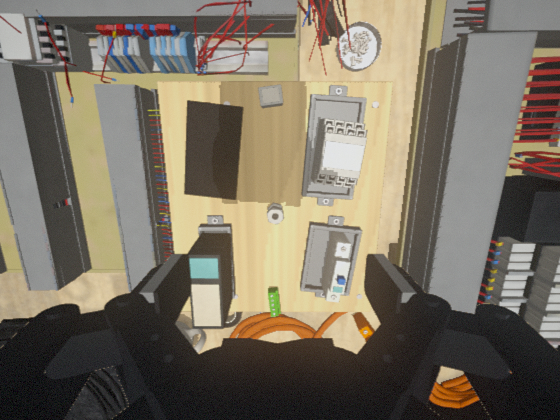

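The wrist view confirms the layout: contactor (342,152) in the long tray, breaker (338,265) in the wide tray, module (210,285) on the narrow tray, and the pad empty at (213,150). Next I'll fit the poses to the masks.

```bash
cat > fit.py <<'E'
from h import *
def box(lx,ly,z0,z1): return [[sx*lx/2,sy*ly/2,z] for sx in(-1,1) for sy in(-1,1) for z in(z0,z1)]
def tray(a,b): return np.array(box(a+.012,b+.012,0,.014)+box(a+.036,.022,0,.004))
MOD={'breaker':(np.array(box(.018,.084,0,.044)+box(.018,.044,0,.056)+box(.012,.008,0,.066)),np.pi/2),
 'contactor':(np.array(box(.075,.045,0,.04)+box(.045,.045,0,.066)),0),'module':(np.array(box(.1,.041,0,.069)),0),
 'narrow_tray':(tray(.098,.032),0),'wide_tray':(tray(.089,.059),0),'long_tray':(tray(.114,.055),0),'pad':(np.array(box(.12,.07,0,.003)),0)}
def hull(p,s=4):
    m=np.zeros((420*s,560*s),np.uint8); cv2.fillConvexPoly(m,cv2.convexHull((p*s).astype(np.int32)),1); return m
def fit(c,name,mask,z,xy):
    pts,y0=MOD[name]
    n,l,st,_=cv2.connectedComponentsWithStats(mask.astype(np.uint8)); mask=l==1+np.argmax(st[1:,4])
    t=hull(np.argwhere(mask)[:,::-1].astype(float)+.5)
    def f(v):
        P=pts@R.from_euler('z',y0+v[2]*10).as_matrix().T+[v[0],v[1],z]
        m=hull(proj(c,P)); return -(m&t).sum()/max(1,(m|t).sum())
    best=min((minimize(f,[*xy,a/10],method='Nelder-Mead',options=dict(initial_simplex=[[xy[0]+i,xy[1]+j,a/10+k] for i,j,k in((0,0,0),(.015,0,0),(0,.015,0),(0,0,.01))],xatol=1e-4,fatol=1e-4)) for a in(-.12,.0,.12)),key=lambda r:r.fun)
    return np.array([best.x[0],best.x[1],best.x[2]*10]),-best.fun
E
python3 - <<'E'
from fit import *
import pickle
s,M=pickle.load(open('w1.pkl','rb')); c=cam('wrist',s)
im=cv2.imread('pics/w1.png')
for o,z,xy in [('contactor',.089,(.48,.047)),('long_tray',.085,(.48,.047)),('wide_tray',.085,(.63,.047)),('breaker',.089,(.635,.05)),('module',.099,(.635,-.1)),('narrow_tray',.085,(.63,-.1)),('pad',.085,(.48,-.109))]:
    v,q=fit(c,o,M[o][0]['mask'],z,xy); print(o,v.round(4),'deg',np.degrees(v[2]).round(1),round(q,3))
    P=MOD[o][0]@R.from_euler('z',MOD[o][1]+v[2]).as_matrix().T+[v[0],v[1],z]
    cv2.polylines(im,[cv2.convexHull(proj(c,P).astype(np.int32))],True,(0,0,255) if 'tray' in o else (0,255,0),1)
cv2.imwrite('pics/fit1.png',cv2.resize(im[80:340,150:400],None,fx=2.3,fy=2.3))
E
```

```text
contactor [ 0.5067  0.1153 -0.3867] deg -22.2 -0.0
long_tray [ 0.52   0.142 -0.52 ] deg -29.8 -0.0
wide_tray [ 0.67   0.142 -0.52 ] deg -29.8 -0.0
breaker [ 0.64  0.1  -0.32] deg -18.3 -0.0
module [ 0.64   -0.05   -0.1867] deg -10.7 -0.0
narrow_tray [ 0.655 -0.075 -0.22 ] deg -12.6 -0.0
pad [ 0.52  -0.014 -0.52 ] deg -29.8 -0.0fit.py:15: RuntimeWarning: overflow encountered in scalar negative
  m=hull(proj(c,P)); return -(m&t).sum()/max(1,(m|t).sum())
```

View pics/fit1.png

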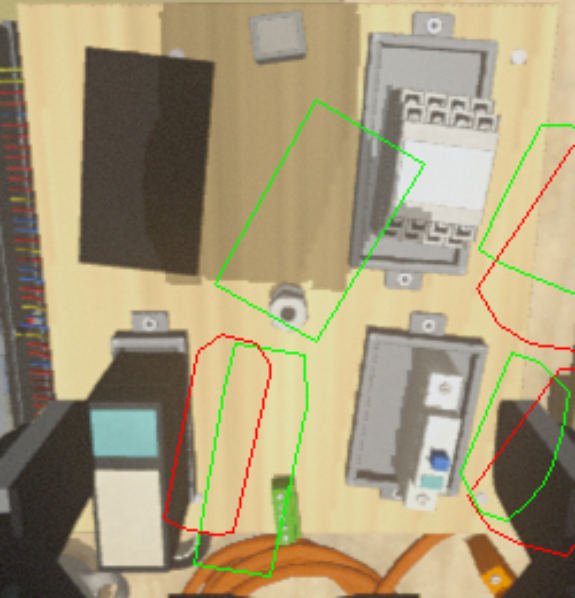

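An unsigned-integer bug in my score spoiled the fit (the overlay is off). I'll fix it.

```bash
sed -i 's/return -(m&t).sum()/return -float((m\&t).sum())/' fit.py
python3 - <<'E'
from fit import *
import pickle
s,M=pickle.load(open('w1.pkl','rb')); c=cam('wrist',s)
im=cv2.imread('pics/w1.png')
for o,z,xy in [('contactor',.089,(.48,.047)),('long_tray',.085,(.48,.047)),('wide_tray',.085,(.63,.047)),('breaker',.089,(.635,.05)),('module',.099,(.635,-.1)),('narrow_tray',.085,(.63,-.1)),('pad',.085,(.48,-.109))]:
    v,q=fit(c,o,M[o][0]['mask'],z,xy); print(o,v.round(4),'deg',np.degrees(v[2]).round(1),round(q,3))
    P=MOD[o][0]@R.from_euler('z',MOD[o][1]+v[2]).as_matrix().T+[v[0],v[1],z]
    cv2.polylines(im,[cv2.convexHull(proj(c,P).astype(np.int32))],True,(0,0,255) if 'tray' in o else (0,255,0),1)
cv2.imwrite('pics/fit2.png',cv2.resize(im[80:340,150:400],None,fx=2.3,fy=2.3))
E
```

```text
contactor [ 0.4852  0.0425 -0.139 ] deg -8.0 0.97
long_tray [ 0.4815  0.0428 -0.0662] deg -3.8 0.978
wide_tray [ 0.6356  0.0468 -0.108 ] deg -6.2 0.956
breaker [ 0.6346  0.0498 -0.0753] deg -4.3 0.904
module [ 0.6416 -0.1098 -0.0515] deg -2.9 0.943
narrow_tray [ 0.6383 -0.1148 -0.0608] deg -3.5 0.203
pad [ 0.4862 -0.1112 -0.1135] deg -6.5 0.988
```

View pics/fit2.png

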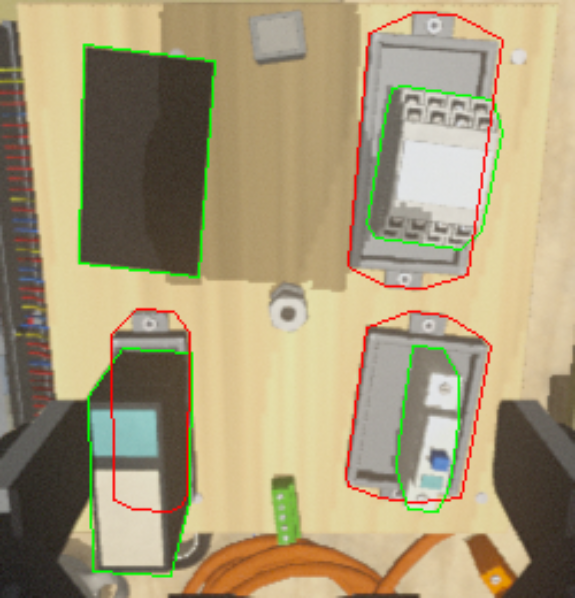

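```bash
python3 -m creep '[[0.3,0.6,0.3,0.5,1],[0.64,1.15,0.8,1,1],[0.64,1.15,1.6,1,1],[0.64,1.15,2.2,1,1],[0.64,1.15,2.2,1,1]]' && python3 -m creep '[[0,0,0.5,0,1],[0,0,1,0,1],[0,0,1.43,0,1],[0,0,1.43,0,1],[0,0,1.43,0,0.8]]' && python3 -m creep '[[0,0,0,0,0.4],[0,0,0,0,0.4],[0,0,0,0,0.3],[0,0,0,0,0.3],[0,0,0,0,0.3]]' 60
```

```text
clock: 4.3
position: [0.4834, 0.0443, 0.2019]
tool_rot: [-3.14, -0.004, 3.005]
force: [0.4, -0.2, 0.2]
grip_width: 0.0856
finger_force: 0.0
clock: 4.92
position: [0.4855, 0.0445, 0.1191]
tool_rot: [3.141, 0.002, 3.005]
force: [0.1, 0.1, 0.3]
grip_width: 0.0695
finger_force: 0.0
clock: 5.55
position: [0.4852, 0.0445, 0.1188]
tool_rot: [3.141, 0.002, 3.005]
force: [-3.3, -0.2, 15.8]
grip_width: 0.0448
finger_force: 59.9
```

```bash
python3 -m creep '[[0,0,-0.4,0,0.3],[0,0,-1,0,0.3],[0,0,-1.4,0,0.3],[0,0,-1.4,0,0.3],[0,0,-1.4,0,0.3]]' && python3 - <<'E'
from fit import *
s=status.observe(); im=grab_frame('wrist'); cv2.imwrite('pics/g1.png',im); c=cam('wrist',s)
m=silhouettes('wrist','contactor'); print(s['force'],s['position'],[(d['p'],px(d['extent']).round()) for d in m])
v,q=fit(c,'contactor',m[0]['mask'],s['position'][2]-.030,s['position'][:2]); print(v,np.degrees(v[2]),q)
E
```

```text
clock: 6.18
position: [0.4842, 0.0445, 0.201]
tool_rot: [-3.142, -0.0, 3.005]
force: [-0.1, -0.0, -1.4]
grip_width: 0.0442
finger_force: 62.3
[-0.13585971 -0.003847   -1.44479983] [0.48420755 0.04447407 0.20103423] [(0.89, array([217., 182., 337., 338.]))]
[ 0.48125465  0.04436488 -0.11743308] -6.7284201270918205 0.8790452435828624
```

View pics/g1.png

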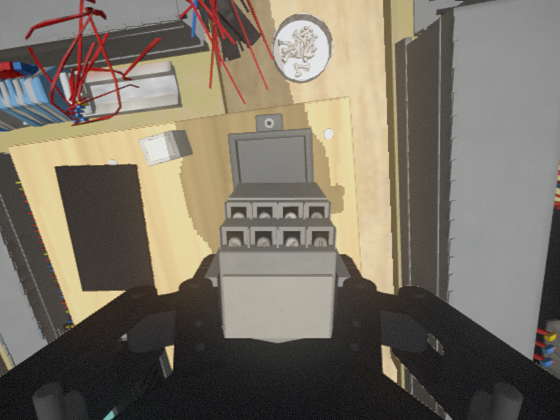

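The contactor is held upright and centred between the jaws (278,280). I'll park it on the pad.

```bash
python3 -m creep '[[-0.12,-0.9,0,0,0.3],[-0.23,-1.75,0,0,0.3],[-0.35,-2.48,0,0,0.3],[-0.35,-2.48,0.5,0,0.3],[-0.35,-2.48,0.8,0,0.3]]' && python3 -m creep '[[0,0,0.25,0,0.3],[0,0,0.5,0,0.3],[0,0,0.58,0,0.3],[0,0,0.58,0,0.3],[0,0,0.58,0,0.3]]'
```

```text
clock: 6.9
position: [0.4843, -0.1064, 0.1517]
tool_rot: [-3.141, -0.002, 3.004]
force: [0.2, 0.8, -1.8]
grip_width: 0.0445
finger_force: 62.5
clock: 7.52
position: [0.4854, -0.1059, 0.1189]
tool_rot: [3.142, 0.001, 3.005]
force: [1.2, -0.5, -1.9]
grip_width: 0.0446
finger_force: 62.5
```

```bash
python3 -m creep '[[0,0,0,0,0.7],[0,0,0,0,1],[0,0,-0.3,0,1],[0,0,-1,0,1],[0,0,-2,0,1]]' && python3 -m creep '[[-0.2,0,-0.5,0,1],[-0.5,0.2,-1.2,-0.3,1],[-0.7,0.37,-1.5,-0.5,1],[-0.7,0.37,-1.5,-0.5,1],[-0.7,0.37,-1.5,-0.5,1]]' && python3 - <<'E'
from fit import *
s=status.observe(); im=grab_frame('wrist'); c=cam('wrist',s); print(s['position'],s['tool_rot'])
for o,z,xy in [('module',.099,(.64,-.11)),('contactor',.088,(.485,-.106)),('breaker',.089,(.635,.05))]:
    for d in silhouettes('wrist',o)[:2]:
        v,q=fit(c,o,d['mask'],z,xy); print(o,round(d['p'],2),px(d['extent']).round(),v.round(4),np.degrees(v[2]).round(1),round(q,3))
        P=MOD[o][0]@R.from_euler('z',MOD[o][1]+v[2]).as_matrix().T+[v[0],v[1],z]
        if q>.5: cv2.polylines(im,[cv2.convexHull(proj(c,P).astype(np.int32))],True,(0,255,0),1)
cv2.imwrite('pics/g2.png',im)
E
```

```text
clock: 8.15
position: [0.4845, -0.1058, 0.2394]
tool_rot: [-3.141, -0.002, 3.005]
force: [0.8, -0.4, -0.4]
grip_width: 0.0854
finger_force: 0.0
clock: 8.78
position: [0.529, -0.0899, 0.3279]
tool_rot: [-3.141, -0.001, 3.074]
force: [0.1, 0.1, -0.7]
grip_width: 0.0853
finger_force: 0.0
[ 0.52898698 -0.08992643  0.32789098] [-3.14140813e+00 -1.20725599e-03  3.07411825e+00]
module 0.97 [248. 231. 286. 331.] [ 0.642  -0.1103  0.0036] 0.2 0.965
module 0.75 [351. 207. 417. 288.] [ 0.64 -0.11 -0.12] -6.9 0.0
contactor 0.77 [237. 116. 283. 183.] [ 0.4859 -0.1061 -0.1346] -7.7 0.983
breaker 0.81 [376. 221. 411. 272.] [0.6156 0.0524 0.2699] 15.5 0.567
```

View pics/g2.png

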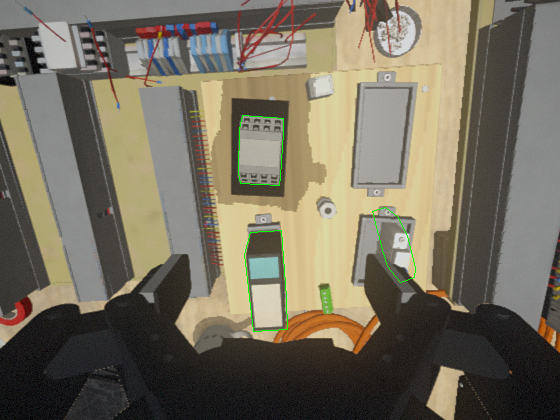

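The contactor stands on the pad (260,150), and the module fit agrees with the picture (267,285). Next I'll grasp the module.

```bash
python3 -m creep '[[-0.95,-0.1,0.2,-0.24,1],[-1.9,-0.21,0.6,-0.24,1],[-1.9,-0.21,1.5,-0.24,1],[-1.9,-0.21,2.1,-0.24,1],[-1.9,-0.21,2.3,-0.24,1]]' && python3 -m creep '[[0,0,0.4,0,1],[0,0,0.8,0,1],[0,0,1.05,0,1],[0,0,1.05,0,1],[0,0,1.05,0,0.8]]' && python3 -m creep '[[0,0,0,0,0.6],[0,0,0,0,0.4],[0,0,0,0,0.3],[0,0,0,0,0.3],[0,0,0,0,0.3]]' 60
```

```text
clock: 9.6
position: [0.6416, -0.1098, 0.1884]
tool_rot: [-3.142, -0.003, 3.108]
force: [0.3, -0.1, 0.8]
grip_width: 0.0854
finger_force: 0.0
clock: 10.22
position: [0.6432, -0.11, 0.1289]
tool_rot: [-3.141, 0.001, 3.108]
force: [0.2, -0.4, -0.1]
grip_width: 0.0697
finger_force: 0.0
clock: 10.85
position: [0.643, -0.1098, 0.1286]
tool_rot: [3.142, 0.001, 3.109]
force: [-1.1, 0.9, 6.6]
grip_width: 0.0394
finger_force: 60.3
```

```bash
python3 -m creep '[[0,0,-0.3,0,0.3],[0,0,-0.9,0,0.3],[0,0,-1.6,0,0.3],[0.4,0.6,-1.6,0,0.3],[0.85,1.2,-1.6,0,0.3]]' && python3 -m creep '[[0.4,0.6,0,0,0.3],[0.43,0.6,0,0,0.3],[0.43,0.6,0,0,0.3],[0.43,0.6,0,0,0.3]]' && python3 - <<'E'
from fit import *
s=status.observe(); im=grab_frame('wrist'); c=cam('wrist',s); print(s['position'],s['tool_rot'],s['force'])
for o,z,xy in [('long_tray',.085,(.4815,.043)),('module',s['position'][2]-.03,s['position'][:2])]:
    for d in silhouettes('wrist',o)[:1]:
        v,q=fit(c,o,d['mask'],z,xy); print(o,round(d['p'],2),px(d['extent']).round(),v.round(4),np.degrees(v[2]).round(1),round(q,3))
        P=MOD[o][0]@R.from_euler('z',MOD[o][1]+v[2]).as_matrix().T+[v[0],v[1],z]
        if q>.5: cv2.polylines(im,[cv2.convexHull(proj(c,P).astype(np.int32))],True,(0,255,0),1)
cv2.imwrite('pics/g3.png',im)
E
```

```text
clock: 11.48
position: [0.5936, -0.0355, 0.2251]
tool_rot: [3.141, 0.001, 3.108]
force: [-0.0, 0.8, -2.7]
grip_width: 0.0394
finger_force: 60.7
clock: 11.98
position: [0.5699, -0.0003, 0.2241]
tool_rot: [-3.141, 0.001, 3.107]
force: [0.2, 0.4, -2.3]
grip_width: 0.0396
finger_force: 60.8
[ 5.69892500e-01 -3.30076568e-04  2.24065120e-01] [-3.14121648e+00  5.56390016e-04  3.10718374e+00] [ 0.1960556   0.37966257 -2.27836702]
long_tray 0.92 [282.   2. 375. 176.] [ 0.4796  0.042  -0.0715] -4.1 0.921
module 0.94 [220. 160. 334. 342.] [ 0.5695 -0.0009 -0.0208] -1.2 0.678
```

View pics/g3.png

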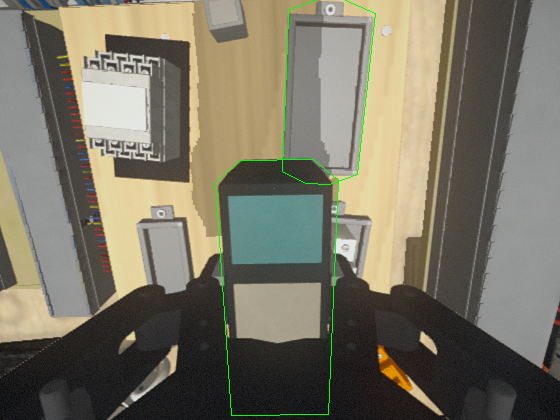

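The module is held centred and level, and the long tray is empty at (330,95). I'll place the module.

```bash
python3 -m creep '[[0.7,0.3,0,0.25,0.3],[1.51,0.66,0,0.25,0.3],[1.51,0.66,0.6,0.25,0.3],[1.51,0.66,1.1,0.25,0.3],[1.51,0.66,1.2,0.25,0.3]]' && python3 -m creep '[[0,0,0.1,0,0.3],[0,0,0.3,0,0.3],[0,0,0.45,0,0.3],[0,0,0.54,0,0.3],[0,0,0.54,0,0.3]]'
```

```text
clock: 12.75
position: [0.4797, 0.0429, 0.1506]
tool_rot: [-3.141, -0.002, 3.073]
force: [0.3, -0.6, -1.2]
grip_width: 0.0397
finger_force: 60.7
clock: 13.38
position: [0.4802, 0.0432, 0.1191]
tool_rot: [-3.141, -0.0, 3.074]
force: [0.2, -0.3, -2.6]
grip_width: 0.0395
finger_force: 60.8
```

```bash
python3 -m creep '[[0,0,0,0,0.7],[0,0,0,0,1],[0,0,-0.3,0,1],[0,0,-1,0,1],[0,0,-2,0,1]]' && python3 -m creep '[[-0.2,-0.5,-0.6,0,1],[-0.5,-1.16,-1.2,0,1],[-0.6,-1.16,-1.5,0,1],[-0.6,-1.16,-1.5,0,1],[-0.6,-1.16,-1.5,0,1]]' && python3 - <<'E'
from fit import *
s=status.observe(); im=grab_frame('wrist'); c=cam('wrist',s); print(s['position'],s['tool_rot'])
for o,z,xy in [('module',.089,(.48,.043)),('long_tray',.085,(.4806,.0424)),('narrow_tray',.085,(.635,-.105)),('wide_tray',.085,(.635,.047)),('breaker',.089,(.635,.05))]:
    for d in silhouettes('wrist',o)[:2]:
        v,q=fit(c,o,d['mask'],z,xy)
        if q<.3: continue
        print(o,round(d['p'],2),px(d['extent']).round(),v.round(4),np.degrees(v[2]).round(1),round(q,3))
        P=MOD[o][0]@R.from_euler('z',MOD[o][1]+v[2]).as_matrix().T+[v[0],v[1],z]
        cv2.polylines(im,[cv2.convexHull(proj(c,P).astype(np.int32))],True,(0,0,255) if 'tray' in o else(0,255,0),1)
cv2.imwrite('pics/g4.png',cv2.resize(im[60:330,140:420],None,fx=2.2,fy=2.2))
E
```

```text
clock: 14.0
position: [0.4796, 0.0432, 0.2401]
tool_rot: [-3.141, -0.002, 3.074]
force: [-0.3, 0.6, 1.2]
grip_width: 0.0852
finger_force: 0.0
clock: 14.62
position: [0.5109, -0.0282, 0.3285]
tool_rot: [3.142, -0.001, 3.074]
force: [0.3, -0.0, -0.6]
grip_width: 0.0855
finger_force: 0.0
[ 0.51089319 -0.02817894  0.32854819] [ 3.14158469e+00 -1.06079710e-03  3.07422082e+00]
module 0.59 [319. 112. 367. 204.] [ 0.4802  0.0424 -0.0247] -1.4 0.935
long_tray 0.85 [303.  92. 364. 213.] [ 0.4824  0.0404 -0.0909] -5.2 0.818
narrow_tray 0.75 [206. 230. 247. 316.] [ 0.6394 -0.1117  0.0108] 0.6 0.97
wide_tray 0.91 [309. 220. 370. 305.] [ 0.6349  0.0458 -0.1132] -6.5 0.977
breaker 0.82 [330. 236. 358. 308.] [ 0.6352  0.0499 -0.1177] -6.7 0.943
```

View pics/g4.png

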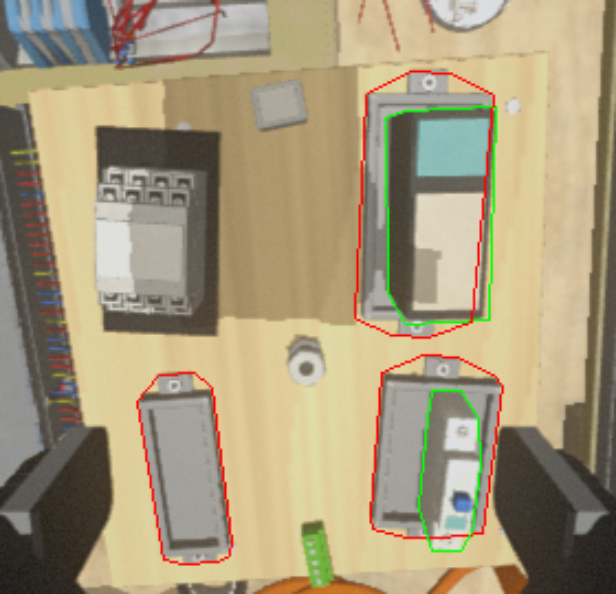

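The module sits inside the long tray, the narrow tray is free at crop (185,470), and the breaker fit at crop (455,470) matches the picture. The breaker goes next.

```bash
python3 -m creep '[[-0.7,0.5,0,0.26,1],[-1.4,1,0.3,0.26,1],[-1.98,1.44,0.8,0.26,1],[-1.98,1.44,1.7,0.26,1],[-1.98,1.44,2.3,0.26,1]]' && python3 -m creep '[[0,0,0.4,0,1],[0,0,0.9,0,1],[0,0,1.24,0,1],[0,0,1.24,0,0.8],[0,0,1.24,0,0.5]]' && python3 -m creep '[[0,0,0,0,0.2],[0,0,0,0,0.1],[0,0,0,0,0.1],[0,0,0,0,0.1],[0,0,0,0,0.1]]' 40
```

```text
clock: 15.55
position: [0.6351, 0.0498, 0.1884]
tool_rot: [-3.141, -0.002, 3.038]
force: [0.0, -0.1, -0.3]
grip_width: 0.0853
finger_force: 0.0
clock: 16.18
position: [0.6363, 0.0495, 0.1178]
tool_rot: [3.141, 0.001, 3.037]
force: [0.3, 0.0, 0.3]
grip_width: 0.0516
finger_force: 0.0
clock: 16.8
position: [0.6362, 0.0496, 0.1177]
tool_rot: [3.141, 0.001, 3.037]
force: [-0.8, 0.7, 7.6]
grip_width: 0.0172
finger_force: 39.8
```

```bash
python3 -m creep '[[0,0,-0.3,0,0.1],[0,0,-0.9,0,0.1],[0,0,-1.5,0,0.1],[-0.1,-0.7,-1.5,-0.4,0.1],[-0.2,-1.6,-1.5,-0.75,0.1]]' && python3 -m creep '[[-0.05,-0.6,0,0,0.1],[-0.05,-1.06,0,0,0.1],[-0.05,-1.06,0,0,0.1],[-0.05,-1.06,0,0,0.1]]' && python3 - <<'E'
from fit import *
s=status.observe(); im=grab_frame('wrist'); c=cam('wrist',s); print(s['position'],s['tool_rot'],s['force'])
o='breaker'; z=s['position'][2]-.0287
for d in silhouettes('wrist',o)[:1]:
    v,q=fit(c,o,d['mask'],z,s['position'][:2]); print(o,round(d['p'],2),px(d['extent']).round(),v.round(4),np.degrees(v[2]).round(1),round(q,3))
# model drawn at the TCP for comparison
P=MOD[o][0]@R.from_euler('z',MOD[o][1]+s['tool_rot'][2]-np.pi).as_matrix().T+[*s['position'][:2],z]
for q in (P[:8],P[8:16]): cv2.polylines(im,[cv2.convexHull(proj(c,q).astype(np.int32))],True,(0,255,0),1)
cv2.imwrite('pics/g5.png',im)
E
```

```text
clock: 17.42
position: [0.6381, -0.0471, 0.2085]
tool_rot: [3.141, 0.002, -3.137]
force: [0.7, -0.4, -1.0]
grip_width: 0.0169
finger_force: 39.2
clock: 17.92
position: [0.6409, -0.1101, 0.2076]
tool_rot: [3.141, 0.001, -3.141]
force: [-0.1, 1.3, -1.2]
grip_width: 0.0172
finger_force: 39.2
[ 0.64092085 -0.11014911  0.20761442] [ 3.14117919e+00  5.47511391e-04 -3.14079216e+00] [-0.14888637  1.31700088 -1.15992383]
breaker 0.86 [442. 293. 505. 352.] [ 0.6409 -0.1101 -0.12  ] -6.9 0.0
```

View pics/g5.png

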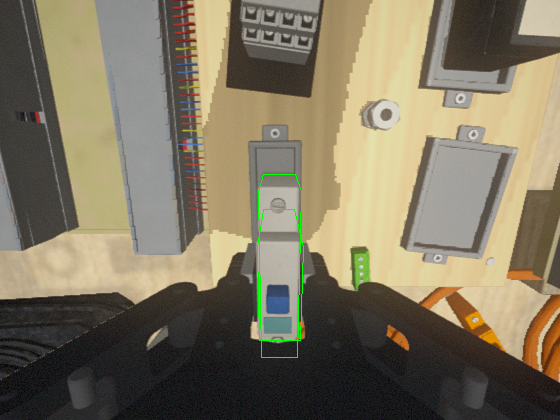

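The breaker is held as modelled (the drawn outline matches it at 280,265), and the narrow tray lies straight beneath it. I'll lower it.

```bash
python3 -m creep '[[0.02,-0.03,0.4,0,0.1],[0.02,-0.03,0.9,0,0.1],[0.02,-0.03,1.1,0,0.1],[0.02,-0.03,1.2,0,0.1],[0.02,-0.03,1.2,0,0.1]]' && python3 -m creep '[[0,0,0.1,0,0.1],[0,0,0.2,0,0.1],[0,0,0.28,0,0.1],[0,0,0.28,0,0.1],[0,0,0.28,0,0.1]]'
```

```text
clock: 18.65
position: [0.6398, -0.1125, 0.1353]
tool_rot: [-3.142, 0.0, -3.141]
force: [-0.2, -0.4, -1.0]
grip_width: 0.0171
finger_force: 39.2
clock: 19.27
position: [0.6396, -0.1126, 0.118]
tool_rot: [-3.142, -0.0, -3.141]
force: [0.2, 0.2, -0.3]
grip_width: 0.0173
finger_force: 39.3
```

```bash
python3 -m creep '[[0,0,0,0,0.5],[0,0,0,0,1],[0,0,-0.3,0,1],[0,0,-1,0,1],[0,0,-2,0,1]]' && python3 -m creep '[[0.8,0.05,0,0.5,1],[1.7,0.11,0,0.96,1],[2.56,0.11,0,0.96,1],[2.56,0.11,0.5,0.96,1],[2.56,0.11,0.9,0.96,1]]' && python3 -m creep '[[0,0,0.4,0,1],[0,0,0.8,0,1],[0,0,1.12,0,1],[0,0,1.12,0,1],[0,0,1.12,0,0.6]]' && python3 -m creep '[[0,0,0,0,0.4],[0,0,0,0,0.3],[0,0,0,0,0.3],[0,0,0,0,0.3],[0,0,0,0,0.3]]' 60
```

```text
clock: 19.9
position: [0.639, -0.1125, 0.2398]
tool_rot: [-3.142, -0.001, -3.141]
force: [0.8, 0.4, 0.4]
grip_width: 0.0853
finger_force: 0.0
clock: 20.52
position: [0.4862, -0.106, 0.185]
tool_rot: [3.141, 0.002, 3.008]
force: [0.8, -0.1, 0.2]
grip_width: 0.0851
finger_force: 0.0
clock: 21.15
position: [0.4865, -0.1062, 0.1181]
tool_rot: [3.141, 0.001, 3.008]
force: [-0.1, -0.1, -0.4]
grip_width: 0.0697
finger_force: 0.0
clock: 21.78
position: [0.4864, -0.1061, 0.1179]
tool_rot: [3.141, 0.001, 3.008]
force: [-3.1, -0.1, 12.5]
grip_width: 0.0444
finger_force: 60.2
```

```bash
python3 -m creep '[[0,0,-0.3,0,0.3],[0,0,-0.9,0,0.3],[0,0,-1.6,0,0.3],[-0.5,0.7,-1.6,0,0.3],[-1,1.4,-1.6,-0.16,0.3]]' && python3 -m creep '[[-0.56,0.7,0,0,0.3],[-1.12,1.44,0,0,0.3],[-1.12,1.44,0,0,0.3],[-1.12,1.44,0,0,0.3]]' && python3 - <<'E'
from fit import *
s=status.observe(); im=grab_frame('wrist'); c=cam('wrist',s); print(s['position'],s['tool_rot'],s['force'])
P=MOD['contactor'][0]@R.from_euler('z',s['tool_rot'][2]-np.pi).as_matrix().T+[*s['position'][:2],s['position'][2]-.0299]
T=MOD['wide_tray'][0]@R.from_euler('z',-.111).as_matrix().T+[.635,.046,.085]
B=MOD['breaker'][0]@R.from_euler('z',np.pi/2).as_matrix().T+[.6396,-.1126,.089]
for q in (P,T,B): cv2.polylines(im,[cv2.convexHull(proj(c,q).astype(np.int32))],True,(0,255,0),1)
cv2.imwrite('pics/g6.png',im)
E
```

```text
clock: 22.4
position: [0.5577, -0.0298, 0.2141]
tool_rot: [3.141, 0.002, 3.03]
force: [1.1, -0.8, -2.9]
grip_width: 0.0442
finger_force: 62.1
clock: 22.9
position: [0.6326, 0.0472, 0.2129]
tool_rot: [-3.141, -0.001, 3.03]
force: [0.3, -1.0, -2.5]
grip_width: 0.0444
finger_force: 62.1
[0.63261287 0.04720788 0.21285558] [-3.14091384e+00 -5.48665279e-04  3.03031485e+00] [ 0.28178078 -1.00198826 -2.54102808]
```

View pics/g6.png

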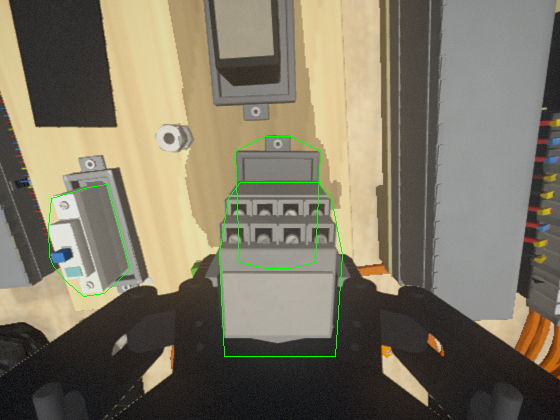

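The contactor, wide tray and breaker outlines all match the picture: tray front at (278,150), breaker in its tray at (90,240). I'll lower the contactor.

```bash
python3 -m creep '[[-0.04,-0.02,0.4,0,0.3],[-0.04,-0.02,0.9,0,0.3],[-0.04,-0.02,1.1,0,0.3],[-0.04,-0.02,1.25,0,0.3],[-0.04,-0.02,1.25,0,0.3]]' && python3 -m creep '[[0,0,0.1,0,0.3],[0,0,0.2,0,0.3],[0,0,0.31,0,0.3],[0,0,0.31,0,0.3],[0,0,0.31,0,0.3]]'
```

```text
clock: 23.58
position: [0.6353, 0.046, 0.1381]
tool_rot: [-3.142, 0.0, 3.03]
force: [0.6, 0.2, -2.6]
grip_width: 0.0444
finger_force: 62.0
clock: 24.2
position: [0.6352, 0.0461, 0.1191]
tool_rot: [-3.141, -0.0, 3.03]
force: [-0.4, -0.5, -2.0]
grip_width: 0.0445
finger_force: 62.0
```

```bash
python3 -m creep '[[0,0,0,0,0.7],[0,0,0,0,1],[0,0,-0.3,0,1],[0,0,-1,0,1],[0,0,-2,0,1]]' && python3 -m creep '[[0.6,-0.4,-0.5,0,1],[1.3,-0.9,-1,0,1],[2.1,-1.5,-1.5,0,1],[2.1,-1.5,-1.5,0,1],[2.1,-1.5,-1.5,0,1]]' && python3 - <<'E'
from fit import *
s=status.observe(); im=grab_frame('wrist'); c=cam('wrist',s); print(s['position'],s['tool_rot'])
for o,z,xy in [('module',.089,(.48,.043)),('contactor',.089,(.635,.046)),('breaker',.089,(.64,-.112)),('relay',.1,0),('gland',.1,0),('plug',.09,0)]:
    for d in silhouettes('wrist',o)[:2]:
        e=px(d['extent'])
        if not xy: print(o,round(d['p'],2),e.round(),ray(c,((e[0]+e[2])/2,(e[1]+e[3])/2),.09).round(3)[:2]); continue
        v,q=fit(c,o,d['mask'],z,xy)
        if q>.3: print(o,round(d['p'],2),e.round(),v.round(4),np.degrees(v[2]).round(1),round(q,3))
cv2.imwrite('pics/g7.png',cv2.resize(im[60:330,140:420],None,fx=2.2,fy=2.2))
E
```

```text
clock: 24.82
position: [0.6347, 0.046, 0.241]
tool_rot: [-3.141, -0.001, 3.03]
force: [0.1, 0.3, -0.1]
grip_width: 0.0852
finger_force: 0.0
clock: 25.45
position: [0.5003, -0.0291, 0.3305]
tool_rot: [3.141, 0.002, 3.03]
force: [-0.4, 0.9, -0.2]
grip_width: 0.0852
finger_force: 0.0
[ 0.50028329 -0.02913954  0.33045667] [3.14052178e+00 1.88379183e-03 3.03034149e+00]
module 0.87 [318. 116. 363. 210.] [ 0.4798  0.042  -0.0186] -1.1 0.949
contactor 0.58 [325. 241. 368. 310.] [ 0.6355  0.0456 -0.0692] -4.0 0.905
contactor 0.37 [314. 224. 370. 303.] [ 0.6074  0.0361 -0.1762] -10.1 0.712
breaker 0.87 [211. 254. 240. 326.] [ 0.6378 -0.113  -0.0257] -1.5 0.94
relay 0.61 [251. 105. 280. 126.] [ 0.417 -0.035]
gland 0.79 [273. 221. 291. 244.] [ 0.571 -0.031]
plug 0.77 [286. 305. 295. 334.] [ 0.709 -0.034]
```

View pics/g7.png

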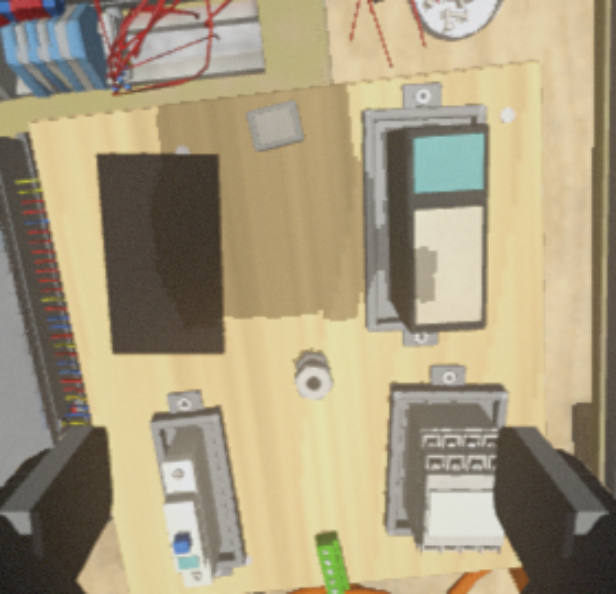

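All three devices stand in their trays (crop: module 440,230; breaker 195,510; contactor 455,480), and the relay, gland and plug are unmoved. I'll check from the side that they sit flat.

```bash
python3 - <<'E'
from fit import *
im=grab_frame('side'); c=cam('side'); im=cv2.resize(im[170:300,150:360],None,fx=3.6,fy=3.6,interpolation=cv2.INTER_CUBIC)
for o,v in [('module',(.48,.042,-.03)),('contactor',(.6353,.046,-.11)),('breaker',(.6390,-.1126,0))]:
    P=MOD[o][0]@R.from_euler('z',MOD[o][1]+v[2]).as_matrix().T+[v[0],v[1],.089]
    cv2.polylines(im,[cv2.convexHull(((proj(c,P)-[150,170])*3.6).astype(np.int32))],True,(0,255,0),1)
cv2.imwrite('pics/s2.png',im)
E
```

```text
(no output)
```

View pics/s2.png

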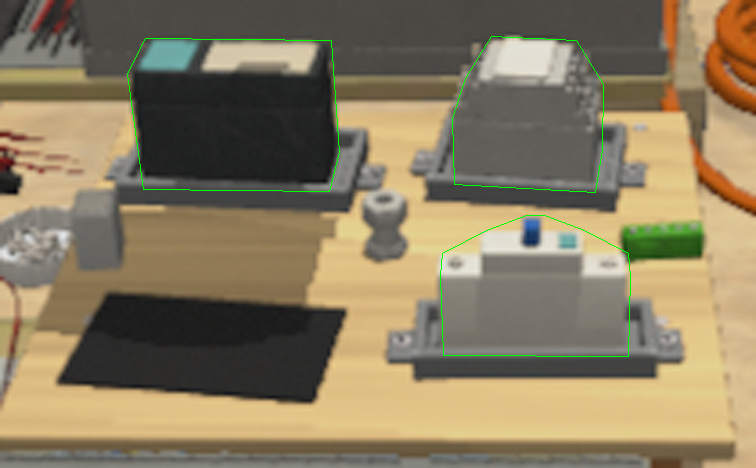

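The side view shows all three devices upright and at floor height, matching their outlines (module 235,115; contactor 530,115; breaker 535,290). I'll hand the job in.

```bash
python3 -c "
from workcell import bot
print(bot.job_done())"
```

```text
the job is handed in; nothing more can be done
None
```

I handed the job in at about 25.5 s on the robot clock: breaker in the narrow tray, contactor in the wide tray, module in the long tray, all upright and flat in the last pictures, with the relay, gland and plug unmoved. No verdict was returned.

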